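# Put the steel chisels on their rests

### The arm

A 6-joint arm with a two-finger parallel gripper is mounted at the origin on the work surface; the furniture and walls round the work are solid. World frame = base frame: x ahead of the robot, y to its left, z up, the work surface at z = 0. Lengths are in m, angles in rad, forces in N, time in s.
With the tool pointing down it reaches from about 0.35 to 0.975 m from the base axis. Payload 4.9 kg.
Tool frame: the origin (TCP) lies at the very end of the fingers, on their centre line; the grasp point (between the pads) lies 19 mm behind it (manip.hold_point_z is the distance from the TCP to the grasp point, in m); z points along the fingers, y is the direction in which the jaws open and shut (so a half turn about z gives the same grasp; the last joint's range is limited). The gripper opens to 85 mm and grips with 20 to 120 N. Pads are 22 mm wide; open, the fingers measure 114 mm over their backs; the gripper's body (76 mm by 85 mm) begins 54 mm behind the grasp point. The pads swing forward as they close: fully open they stand 13 mm farther back than shut.
Start: joints at [-1.244, 0.053, 1.613, -0, 1.476, -0.119], TCP at [0.269, -0.564, 0.231] pointing down, gripper open.
Joint ranges: [-3.01, 3.01], [-1.01, 2.22], [0.06, 2.58], [-1.02, 4.17], [0.09, 2.62], [-3.14, 3.14]. Speed limits (rad/s): [2.57, 2.57, 3.14, 3.14, 3.14, 3.14].

### API

Orientations are given as a unit quaternion [w, x, y, z].
In Python, from plant import monitor, grab_frame, camera_params, ticket, manip gives the robot as it stands.
- The arm moves only by the tool play_rows, never from a script. Its argument "commands" is a list of rows, each an object of numbers: "dx", "dy", "dz": the shift along the tool's x, y, z in cm; "rx", "ry", "rz": the turn, a rotation vector about the tool's x, y, z in rad; "claw": the closure, from 0 (fully open) to 1 (shut). In form: [{"dx": .., "dy": .., "dz": .., "rx": .., "ry": .., "rz": .., "claw": ..}, ...]. A call has 1 to 5 rows; each row is the pose to reach, as a shift and turn from the pose measured when the call began, along the tool's axes at that moment; what a row does not reach only later rows make up. A row lasts 1/10 s, in which the tool goes at most 50 mm and 8.59 degrees, less where a joint would pass 70% of its speed; a pose out of reach is approached as far as the arm can. A call with a gripper value outside its range is refused whole. The fingers move at their own pace and stop on an object; the grip force is fixed at half the most. Time passes only in rows, so rows that repeat a pose let the fingers close. It gives the time, the measured TCP pose, the force and the opening at its end, in the units of the state.
- monitor.state(): the state, without advancing time (a new reading comes with each control period).
- grab_frame(name): name is "scene" or "top" or "wrist"; returns the picture (480x640x3 uint8, blue, green, red); there is no depth.
- camera_params(name): a dict with "fx", "fy", "cx", "cy" (pixels), "rvec" (rotation vector, rad) and "tvec" (3), from world to camera coordinates, as OpenCV has them; the wrist camera has in their place "tool_from_camera" (4x4, takes a point from camera to tool coordinates, whose origin is the TCP and whose axes are the flange's). Camera axes: x right, y down, z forward; pixel columns grow to the right and rows downward; lengths in m; the calibration is good to about 2 mm. A picture is of the moment at which its call begins: read the wrist's pose just before it. camera_params takes no time and is no camera call.
- ticket.job_done(): hands the job in, once; it reports no verdict.
The state is a dict: "time": time; "joint_pos": joint angles; "joint_vel": joint speeds; "joint_efforts": joint torques, N m; "tool_pos": TCP position; "tool_rot": TCP orientation; "contact_force": force on the tool from outside, world axes, zero at the start; "ft_torque": the same for the moment, N m; "gripper_width": opening from 0.0 (shut) to 1.0 (fully open).
Only numpy, scipy, OpenCV 4.12 (cv2) and the standard library are available. Lean on these libraries where they do the work, as an engineer would, in place of code of your own. Each camera call takes 0.05 s, during which the arm holds its last target.

### The job

Put the three all-steel chisels away, each on the wooden rest made for it: the short narrow one on the short rest, the long narrow one on the long rest, and the broad toothed one on the rest with the wide notches. Each must lie flat in both notches of its rest, either way round, centred lengthwise. Leave the wooden-handled chisel lying where it is.

Things in the scene. Friction and masses are not known exactly. Their poses are not given: they have to be found in the camera images.
- short_chisel_mid (a point): The short narrow flat-ended all-steel chisel, 152 mm long, 21 mm wide at its widest, 21 mm high, 16 mm wide between closed fingers, 0.22 kg give or take 20 per cent, lying loose on the bench. The point is its middle, half-way along, 9.5 mm above its underside. Its y axis runs along the chisel, x across it, z up. It balances at this point.
- long_chisel_mid (a point): The long narrow flat-ended all-steel chisel, 202 mm long, 24 mm wide at its widest, 21 mm high, 20 mm wide between closed fingers, 0.22 kg give or take 20 per cent, lying loose on the bench. The point is its middle, half-way along, 9.5 mm above its underside. Its y axis runs along the chisel, x across it, z up. It balances at this point.
- broad_chisel_mid (a point): The toothed, broad-ended all-steel chisel, 187 mm long, 36 mm wide at its widest, 21 mm high, 28 mm wide between closed fingers (its shank looks slimmer), 0.22 kg give or take 20 per cent, lying loose on the bench. The point is its middle, half-way along, 9.5 mm above its underside. Its y axis runs along the chisel, x across it, z up. It balances at this point.
- short_rest_seat (a point): The short wooden tool rest, fixed: a pale base board 130 x 54 x 10 mm with two uprights 14 mm thick, 90 mm apart (centres); each has a square notch 34 mm wide, floor 26 mm and cheek tops 42 mm above the bench. Fingers fit between the uprights. The point: where the middle of a chisel lying in both notches comes, 35.5 mm above the bench. y runs along the rest, x across, z up.
- long_rest_seat (a point): The long wooden tool rest, with narrow notches, fixed: a pale base board 184 x 56 x 10 mm with two uprights 14 mm thick, 144 mm apart (centres); each has a square notch 36 mm wide, floor 26 mm and cheek tops 42 mm above the bench. Fingers fit between the uprights. The point: where the middle of a chisel lying in both notches comes, 35.5 mm above the bench. y runs along the rest, x across, z up.
- broad_rest_seat (a point): The wooden tool rest with the wide notches (middle in length), fixed: a pale base board 156 x 70 x 10 mm with two uprights 14 mm thick, 116 mm apart (centres); each has a square notch 50 mm wide, floor 26 mm and cheek tops 42 mm above the bench. Fingers fit between the uprights. The point: where the middle of a chisel lying in both notches comes, 35.5 mm above the bench. y runs along the rest, x across, z up.
- wood_chisel_mid (a point): A chisel with a wooden handle, 270 mm long, 27 mm wide, 31 mm high, loose on the bench among the others; it is to stay there. The point is its middle, 14 mm above the bench; y runs along it, z up.
Things that resemble listed ones, but are neither listed nor needed, are in the scene too. Leave any orange look-alike of the part that bears short_chisel_mid alone.

How it is judged:
At the end, for the whole second after the job is handed in: Each all-steel chisel lies at rest in both notches of its own rest: its middle within 15 mm lengthwise, 13 mm crosswise and 5 mm in height of the rest's seat point, along the rest within 0.22 rad either way round, and level within 0.1 rad. The wooden-handled chisel lies within 30 mm of where it was (x of short_chisel_mid in the frame of short_rest_seat between -0.013 and 0.013 m and y of short_chisel_mid in the frame of short_rest_seat between -0.015 and 0.015 m and z of short_chisel_mid in the frame of short_rest_seat between -0.005 and 0.005 m and angle between the y axis of short_chisel_mid and the y axis of short_rest_seat, either way round below 0.22 rad and angle between each of short_chisel_mid, long_chisel_mid, broad_chisel_mid's own z axis and vertical below 0.1 rad and linear speed of each of short_chisel, long_chisel, broad_chisel below 0.02 m/s and x of long_chisel_mid in the frame of long_rest_seat between -0.013 and 0.013 m and y of long_chisel_mid in the frame of long_rest_seat between -0.015 and 0.015 m and z of long_chisel_mid in the frame of long_rest_seat between -0.005 and 0.005 m and angle between the y axis of long_chisel_mid and the y axis of long_rest_seat, either way round below 0.22 rad and x of broad_chisel_mid in the frame of broad_rest_seat between -0.013 and 0.013 m and y of broad_chisel_mid in the frame of broad_rest_seat between -0.015 and 0.015 m and z of broad_chisel_mid in the frame of broad_rest_seat between -0.005 and 0.005 m and angle between the y axis of broad_chisel_mid and the y axis of broad_rest_seat, either way round below 0.22 rad and distance of wood_chisel_mid from where it was at the start of the episode below 0.03 m); the robot touches nothing.
It fails at once if the wooden-handled chisel is moved by more than 30 mm (distance of wood_chisel_mid from where it was at the start of the episode above 0.03 m).
It also fails if it takes over 88 s, if anything falls off the work surface, if the arm or the gripper's body presses on something with over 40 N, if the wrist force passes 120 N, or if a joint passes its speed limit or range.

## Working session

There is one attempt and no reset: what is moved stays moved. The work goes in short steps, Python scripts to look and compute and a tool call to move; the robot and the scene stay as the last step left them, time stands still between calls to the robot, and variables do not carry over. Pictures are saved under pics/ and viewed, and the job is handed in when it is done.

Besides the shell and the picture viewer there is one more tool, called after "Call:" as name([rows], argument=value, ...), one row to a line, values as JSON. play_rows: Moves the arm, as the interface text tells. Its arguments: {"type":"object","properties":{"commands":{"type":"array"}},"required":["commands"]}

```bash
mkdir -p pics; ls; cat > h.py <<'E'
import numpy as np, cv2
from plant import monitor, grab_frame, camera_params, ticket, manip
from scipy.spatial.transform import Rotation as R
E
python3 - <<'E'
from h import *
print(manip.hold_point_z, monitor.state())
for n in("scene","top","wrist"):
    print(n,camera_params(n))
for n in("scene","top"):
    cv2.imwrite(f"pics/{n}0.png",grab_frame(n))
E
```

```text
pics
0.0187 {'time': 0.0, 'joint_pos': array([-1.24400423e+00,  5.33399246e-02,  1.61425389e+00, -1.99686850e-05,
        1.47599534e+00, -1.18991689e-01]), 'joint_vel': array([ 5.73117134e-05, -7.89344233e-05,  2.06541137e-03, -8.59795335e-04,
       -1.97994945e-03,  8.45365360e-04]), 'joint_efforts': array([ 7.69976687e-04, -3.93688095e+01, -3.70170450e+01, -1.45359104e-04,
        7.05546045e-03,  1.25467321e-05]), 'tool_pos': array([ 0.26928267, -0.56334354,  0.23009747]), 'tool_rot': array([-9.91839036e-04,  9.75261576e-01,  2.21051719e-01, -1.13417161e-04]), 'contact_force': array([-0.77441539,  0.68921405,  0.1609619 ]), 'ft_torque': array([ 0.01721355, -0.01330123, -0.0042132 ]), 'gripper_width': 1.0013864581705243}
scene {'fx': 535.6977437411379, 'fy': 535.6977437411379, 'cx': 328.49327563420366, 'cy': 237.91709507763267, 'rvec': array([ 2.28742058, -1.47013298,  0.37276712]), 'tvec': array([-0.13414806,  0.30733714,  1.44182822])}
top {'fx': 603.9687166700876, 'fy': 603.9687166700876, 'cx': 324.7994952782778, 'cy': 252.7867358134891, 'rvec': array([ 2.12290679, -2.1061759 ,  0.20626939]), 'tvec': array([-0.00516618,  0.35221056,  1.57200174])}
wrist {'fx': 370.7518351984489, 'fy': 370.7518351984489, 'cx': 319.0447757527745, 'cy': 241.84225199158354, 'tool_from_camera': array([[ 1.15752721e-03, -9.51815018e-01, -3.06670560e-01,
         7.83862325e-02],
       [ 9.99998423e-01,  6.88774997e-04,  1.63673683e-03,
         4.53023836e-04],
       [-1.34664368e-03, -3.06671971e-01,  9.51814314e-01,
        -1.43188551e-01],
       [ 0.00000000e+00,  0.00000000e+00,  0.00000000e+00,
         1.00000000e+00]])}
```

View pics/top0.png

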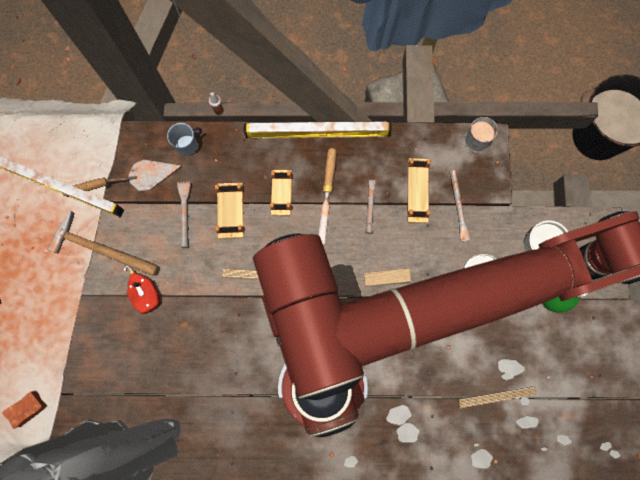

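View pics/scene0.png

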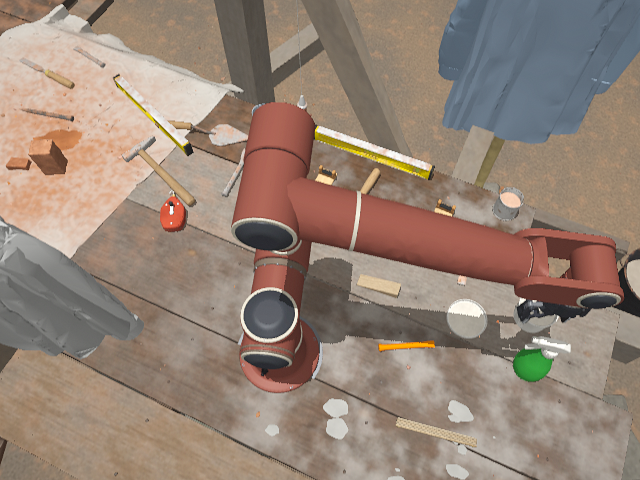

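```bash
cat >> h.py <<'E'
def ray(n,u,v,z,T=None):
    p=camera_params(n)
    K=np.array([[p['fx'],0,p['cx']],[0,p['fy'],p['cy']],[0,0,1]])
    d=np.linalg.inv(K)@np.array([u,v,1.])
    if n=='wrist':
        C=T@p['tool_from_camera']; Rm=C[:3,:3]; o=C[:3,3]; d=Rm@d
    else:
        Rm=cv2.Rodrigues(p['rvec'])[0]; o=-Rm.T@p['tvec']; d=Rm.T@d
    return o+d*(z-o[2])/d[2]
def tool():
    s=monitor.state(); T=np.eye(4); q=s['tool_rot']; T[:3,:3]=R.from_quat([q[1],q[2],q[3],q[0]]).as_matrix(); T[:3,3]=s['tool_pos']; return T
E
python3 - <<'E'
from h import *
im=cv2.imread("pics/top0.png")
c=im[140:255,160:340]; cv2.imwrite("pics/c1.png",cv2.resize(c,None,fx=4.4,fy=4.4,interpolation=cv2.INTER_CUBIC))
c=im[140:255,340:520]; cv2.imwrite("pics/c2.png",cv2.resize(c,None,fx=4.4,fy=4.4,interpolation=cv2.INTER_CUBIC))
for u,v,z in((184,213,.01),(230,210,.026),(281,192,.026),(328,195,.014),(371,206,.01),(418,190,.026),(459,205,.01)): print(u,v,ray('top',u,v,z).round(3))
print(tool().round(3))
E
```

```text
184 213 [0.466 0.385 0.01 ]
230 210 [0.471 0.256 0.026]
281 192 [0.523 0.119 0.026]
328 195 [ 0.519 -0.01   0.014]
371 206 [ 0.489 -0.128  0.01 ]
418 190 [ 0.531 -0.256  0.026]
459 205 [ 0.494 -0.369  0.01 ]
[[ 0.902  0.431 -0.001  0.269]
 [ 0.431 -0.902  0.002 -0.563]
 [ 0.    -0.002 -1.     0.23 ]
 [ 0.     0.     0.     1.   ]]
```

View pics/c1.png

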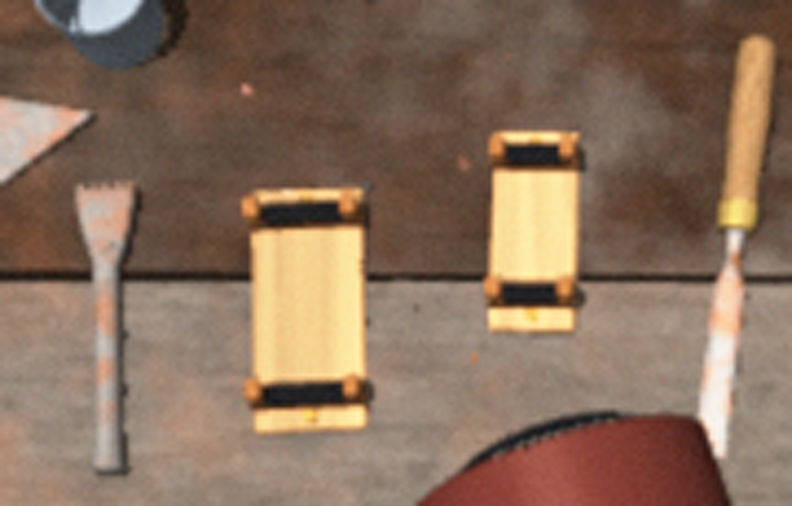

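View pics/c2.png

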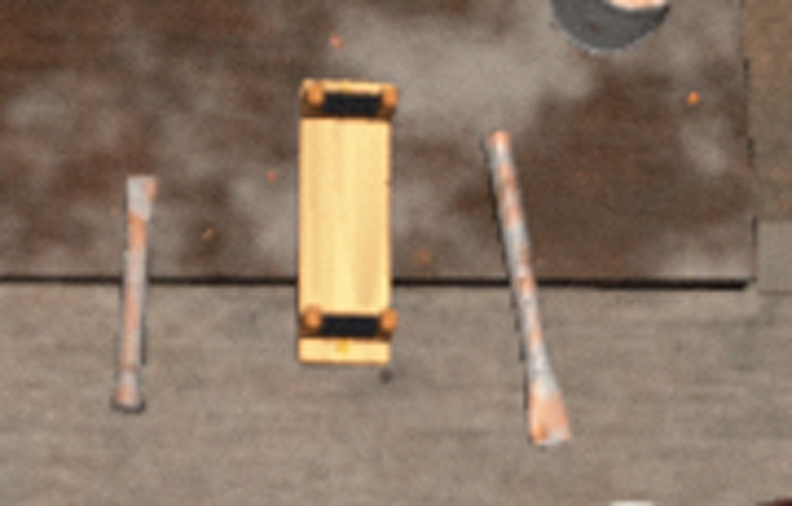

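```bash
python3 - <<'E'
from h import *
def P(x,y,o,z): return ray('top',(x+.5)/4.4-.5+o,(y+.5)/4.4-.5+140,z)
def rep(n,a,b):
    d=a-b; print(n,((a+b)/2).round(4),'len',np.linalg.norm(d).round(4),'ang',np.arctan2(d[1],d[0]).round(3))
rep('short',P(141,178,340,.008),P(127,408,340,.012))
rep('long',P(497,133,340,.012),P(551,441,340,.008))
rep('broad',P(106,184,160,.008),P(110,470,160,.012))
for n,o,c in(('Rshort',160,[(490,132),(578,132),(487,330),(575,330)]),('Rbroad',160,[(250,190),(362,188),(256,432),(368,430)]),('Rlong',340,[(300,80),(394,82),(299,363),(390,363)])):
    q=[P(x,y,o,.01) for x,y in c]; rep(n,(q[0]+q[1])/2,(q[2]+q[3])/2); print(np.linalg.norm(q[0]-q[1]))
E
```

```text
short [ 0.4895 -0.1255  0.01  ] len 0.1503 ang -0.067
long [ 0.4954 -0.3686  0.01  ] len 0.1999 ang 0.138
broad [0.4642 0.3843 0.01  ] len 0.1857 ang 0.073
Rshort [0.5278 0.1211 0.01  ] len 0.1294 ang 0.008
0.05565114986670908
Rbroad [0.4757 0.2594 0.01  ] len 0.1565 ang 0.063
0.07053321329683251
Rlong [ 0.5368 -0.2585  0.01  ] len 0.1845 ang -0.031
0.059547883542494774
```

```bash
cat > go.py <<'E'
import sys
from h import *
x,y,z,a=map(float,sys.argv[1:5])
T=tool(); c,s=np.cos(a),np.sin(a)
Rt=np.array([[c,s,0],[s,-c,0],[0,0,-1.]])
d=T[:3,:3].T@(np.array([x,y,z])-T[:3,3])*100
r=R.from_matrix(T[:3,:3].T@Rt).as_rotvec()
st=monitor.state()
print('d cm',d.round(2),'r',r.round(3),'t',round(st['time'],2),'F',st['contact_force'].round(1),'w',round(st['gripper_width'],3),'tcp',T[:3,3].round(4),'ang',np.arctan2(T[1,0],T[0,0]).round(3))
E
python3 go.py .4954 -.3686 .12 .138
```

```text
d cm [28.79 -7.8  11.04] r [-0.002  0.     0.308] t 0.1 F [-0.5  0.2 -0.7] w 0.999 tcp [ 0.2693 -0.5634  0.2301] ang 0.446
```

Call:
play_rows([
  {"dx": 28.8,"dy": -7.8,"dz": 5,"rz": 0.308},
  {"dx": 28.8,"dy": -7.8,"dz": 5,"rz": 0.308},
  {"dx": 28.8,"dy": -7.8,"dz": 5,"rz": 0.308},
  {"dx": 28.8,"dy": -7.8,"dz": 5,"rz": 0.308},
  {"dx": 28.8,"dy": -7.8,"dz": 5,"rz": 0.308},
])

```text
invalid input
```

```bash
python3 go.py .4954 -.3686 .15 .138
```

```text
d cm [28.8  -7.81  8.04] r [-0.002  0.     0.308] t 0.1 F [-0.5  0.2 -0.7] w 0.999 tcp [ 0.2693 -0.5634  0.2301] ang 0.446
```

All keys are probably required.

Call:
play_rows([
  {"dx": 28.8,"dy": -7.8,"dz": 8,"rx": 0,"ry": 0,"rz": 0.308,"claw": 0},
  {"dx": 28.8,"dy": -7.8,"dz": 8,"rx": 0,"ry": 0,"rz": 0.308,"claw": 0},
  {"dx": 28.8,"dy": -7.8,"dz": 8,"rx": 0,"ry": 0,"rz": 0.308,"claw": 0},
  {"dx": 28.8,"dy": -7.8,"dz": 8,"rx": 0,"ry": 0,"rz": 0.308,"claw": 0},
  {"dx": 28.8,"dy": -7.8,"dz": 8,"rx": 0,"ry": 0,"rz": 0.308,"claw": 0},
])

```text
time: 0.6
tool_pos: [0.4514, -0.406, 0.1656]
tool_rot: [-0.001, 0.998, 0.069, -0.0]
contact_force: [0.6, -1.2, 0.3]
gripper_width: 1.0
```

```bash
python3 go.py .4954 -.3686 .15 .138
```

```text
d cm [ 4.88 -3.1   1.56] r [-0.002  0.001 -0.001] t 0.6 F [ 0.6 -1.2  0.3] w 1.0 tcp [ 0.4514 -0.406   0.1656] ang 0.137
```

Call:
play_rows([
  {"dx": 4.9,"dy": -3.1,"dz": 1.6,"rx": 0,"ry": 0,"rz": 0,"claw": 0},
  {"dx": 4.9,"dy": -3.1,"dz": 1.6,"rx": 0,"ry": 0,"rz": 0,"claw": 0},
  {"dx": 4.9,"dy": -3.1,"dz": 1.6,"rx": 0,"ry": 0,"rz": 0,"claw": 0},
  {"dx": 4.9,"dy": -3.1,"dz": 1.6,"rx": 0,"ry": 0,"rz": 0,"claw": 0},
])

```text
time: 1.0
tool_pos: [0.4952, -0.3691, 0.1497]
tool_rot: [-0.001, 0.998, 0.069, -0.001]
contact_force: [-0.7, 0.4, 0.2]
gripper_width: 1.003
```

```bash
cat > look.py <<'E'
import sys
from h import *
n=sys.argv[1]
T=tool(); np.save('pics/'+n+'.npy',T); cv2.imwrite('pics/'+n+'.png',grab_frame('wrist'))
E
python3 look.py w1; python3 go.py .4954 -.3686 .004 .138
```

```text
d cm [ 0.07 -0.08 14.61] r [-0.001  0.001 -0.002] t 1.05 F [1.  0.1 0.5] w 1.0 tcp [ 0.495  -0.3697  0.1501] ang 0.136
```

View pics/w1.png

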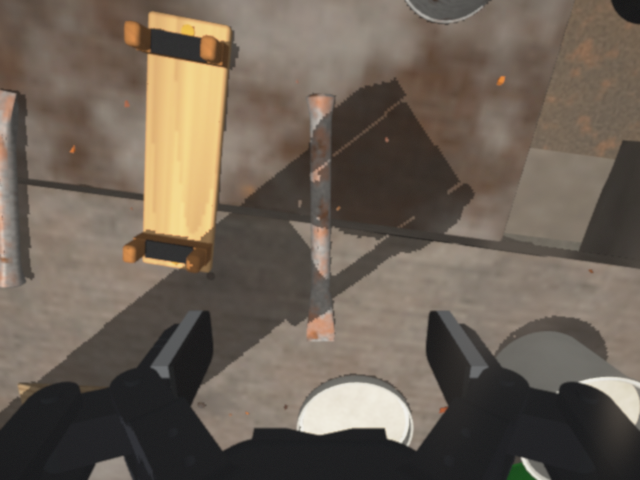

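```bash
python3 - <<'E'
from h import *
T=np.load('pics/w1.npy')
def rep(n,a,b):
    d=a-b; print(n,((a+b)/2).round(4),'len',np.linalg.norm(d).round(4),'ang',np.arctan2(d[1],d[0]).round(3))
W=lambda u,v,z: ray('wrist',u,v,z,T)
rep('long',W(320,95,.012),W(321,340,.008))
q=[W(150,12,.01),W(232,27,.01),W(143,262,.01),W(211,272,.01)]
rep('R',(q[0]+q[1])/2,(q[2]+q[3])/2)
print(ray('top',480,262,.05))
E
```

```text
long [ 0.4917 -0.3715  0.01  ] len 0.2013 ang 0.144
R [ 0.5357 -0.2621  0.01  ] len 0.1812 ang -0.031
[ 0.32763771 -0.41009763  0.05      ]
```

```bash
python3 go.py .493 -.3705 .005 .141
```

```text
d cm [-0.2   0.07 14.51] r [-0.001  0.001 -0.005] t 1.05 F [1.  0.1 0.5] w 1.0 tcp [ 0.495  -0.3697  0.1501] ang 0.136
```

Call:
play_rows([
  {"dx": -0.2,"dy": 0.1,"dz": 5,"rx": 0,"ry": 0,"rz": -0.005,"claw": 0},
  {"dx": -0.2,"dy": 0.1,"dz": 10,"rx": 0,"ry": 0,"rz": -0.005,"claw": 0},
  {"dx": -0.2,"dy": 0.1,"dz": 13,"rx": 0,"ry": 0,"rz": -0.005,"claw": 0},
  {"dx": -0.2,"dy": 0.1,"dz": 14.5,"rx": 0,"ry": 0,"rz": -0.005,"claw": 0},
  {"dx": -0.2,"dy": 0.1,"dz": 14.5,"rx": 0,"ry": 0,"rz": -0.005,"claw": 0},
])

```text
time: 1.55
tool_pos: [0.4911, -0.3709, 0.0033]
tool_rot: [-0.002, 0.998, 0.07, -0.002]
contact_force: [0.6, -0.0, 0.3]
gripper_width: 0.997
```

Call:
play_rows([
  {"dx": 0,"dy": 0,"dz": 0,"rx": 0,"ry": 0,"rz": 0,"claw": 1},
  {"dx": 0,"dy": 0,"dz": 0,"rx": 0,"ry": 0,"rz": 0,"claw": 1},
  {"dx": 0,"dy": 0,"dz": 0,"rx": 0,"ry": 0,"rz": 0,"claw": 1},
  {"dx": 0,"dy": 0,"dz": 0,"rx": 0,"ry": 0,"rz": 0,"claw": 1},
  {"dx": 0,"dy": 0,"dz": 0,"rx": 0,"ry": 0,"rz": 0,"claw": 1},
])

```text
time: 2.05
tool_pos: [0.4919, -0.3715, 0.0048]
tool_rot: [-0.001, 0.998, 0.07, -0.001]
contact_force: [-0.4, 0.0, -1.7]
gripper_width: 0.205
```

Call:
play_rows([
  {"dx": 0,"dy": 0,"dz": 0,"rx": 0,"ry": 0,"rz": 0,"claw": 1},
  {"dx": 0,"dy": 0,"dz": 0,"rx": 0,"ry": 0,"rz": 0,"claw": 1},
  {"dx": 0,"dy": 0,"dz": 0,"rx": 0,"ry": 0,"rz": 0,"claw": 1},
  {"dx": 0,"dy": 0,"dz": 0,"rx": 0,"ry": 0,"rz": 0,"claw": 1},
  {"dx": 0,"dy": 0,"dz": 0,"rx": 0,"ry": 0,"rz": 0,"claw": 1},
])

```text
time: 2.55
tool_pos: [0.4919, -0.3713, 0.0047]
tool_rot: [-0.001, 0.998, 0.07, -0.001]
contact_force: [-0.1, -0.2, 0.5]
gripper_width: 0.201
```

Call:
play_rows([
  {"dx": 0,"dy": 0,"dz": -4,"rx": 0,"ry": 0,"rz": 0,"claw": 1},
  {"dx": 0,"dy": 0,"dz": -8,"rx": 0,"ry": 0,"rz": 0,"claw": 1},
  {"dx": 0,"dy": 0,"dz": -11,"rx": 0,"ry": 0,"rz": 0,"claw": 1},
  {"dx": 0,"dy": 0,"dz": -11,"rx": 0,"ry": 0,"rz": 0,"claw": 1},
])

```text
time: 2.95
tool_pos: [0.4947, -0.3742, 0.1205]
tool_rot: [0.003, 0.998, 0.07, 0.002]
contact_force: [0.6, -0.0, -2.1]
gripper_width: 0.206
```

```bash
python3 go.py .536 -.2615 .11 -.031;python3 look.py w2
```

```text
d cm [  5.65 -10.59   1.02] r [ 0.005 -0.005  0.171] t 2.95 F [ 0.6 -0.  -2.1] w 0.206 tcp [ 0.4947 -0.3742  0.1205] ang 0.14
```

View pics/w2.png

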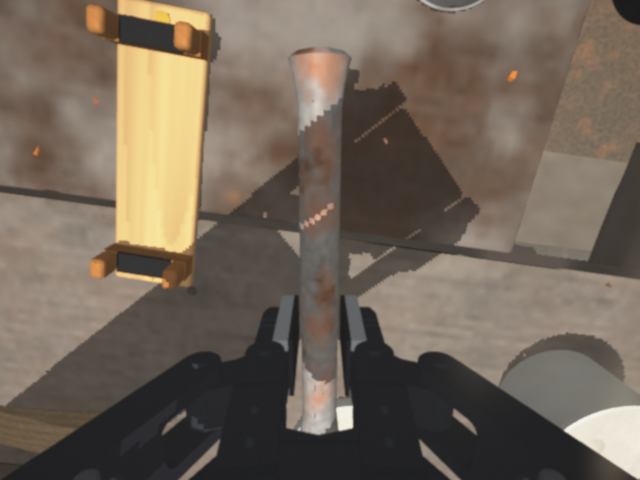

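Call:
play_rows([
  {"dx": 5.6,"dy": -10.6,"dz": 0,"rx": 0.005,"ry": -0.005,"rz": 0.171,"claw": 1},
  {"dx": 5.6,"dy": -10.6,"dz": 0,"rx": 0.005,"ry": -0.005,"rz": 0.171,"claw": 1},
  {"dx": 5.6,"dy": -10.6,"dz": 0,"rx": 0.005,"ry": -0.005,"rz": 0.171,"claw": 1},
  {"dx": 5.6,"dy": -10.6,"dz": 0,"rx": 0.005,"ry": -0.005,"rz": 0.171,"claw": 1},
  {"dx": 5.6,"dy": -10.6,"dz": 0,"rx": 0.005,"ry": -0.005,"rz": 0.171,"claw": 1},
])

```text
time: 3.5
tool_pos: [0.5328, -0.2592, 0.1146]
tool_rot: [-0.003, 1.0, -0.015, -0.004]
contact_force: [-0.4, -0.8, -1.5]
gripper_width: 0.206
```

```bash
python3 go.py .536 -.2615 .07 -.031;python3 look.py w3
```

```text
d cm [0.36 0.25 4.45] r [-0.005  0.008  0.001] t 3.5 F [-0.4 -0.8 -1.5] w 0.206 tcp [ 0.5328 -0.2592  0.1146] ang -0.03
```

View pics/w3.png

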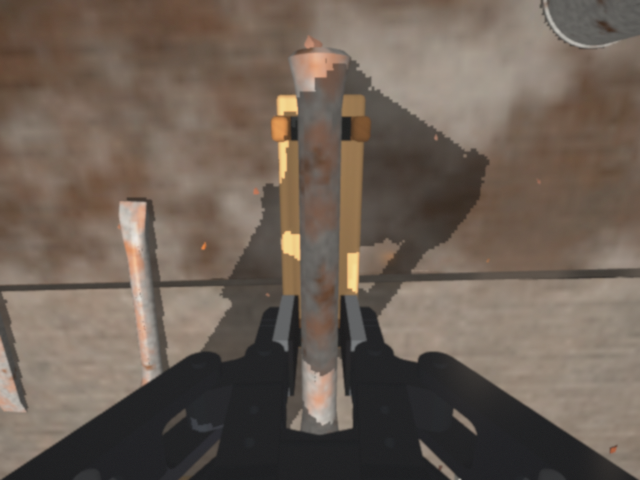

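Call:
play_rows([
  {"dx": 0.3,"dy": 0.2,"dz": 2,"rx": -0.005,"ry": 0.008,"rz": 0,"claw": 1},
  {"dx": 0.3,"dy": 0.2,"dz": 4,"rx": -0.005,"ry": 0.008,"rz": 0,"claw": 1},
  {"dx": 0.3,"dy": 0.2,"dz": 5.5,"rx": -0.005,"ry": 0.008,"rz": 0,"claw": 1},
  {"dx": 0.3,"dy": 0.2,"dz": 5.5,"rx": -0.005,"ry": 0.008,"rz": 0,"claw": 1},
  {"dx": 0.3,"dy": 0.2,"dz": 5.5,"rx": -0.005,"ry": 0.008,"rz": 0,"claw": 1},
])

```text
time: 4.05
tool_pos: [0.5351, -0.2623, 0.0597]
tool_rot: [0.0, 1.0, -0.016, 0.0]
contact_force: [-0.6, -0.8, -2.5]
gripper_width: 0.203
```

```bash
python3 go.py .536 -.2615 .0315 -.031;python3 look.py w4
```

```text
d cm [ 0.09 -0.08  2.82] r [-0.    -0.    -0.001] t 4.05 F [-0.6 -0.8 -2.5] w 0.203 tcp [ 0.5351 -0.2623  0.0597] ang -0.032
```

View pics/w4.png

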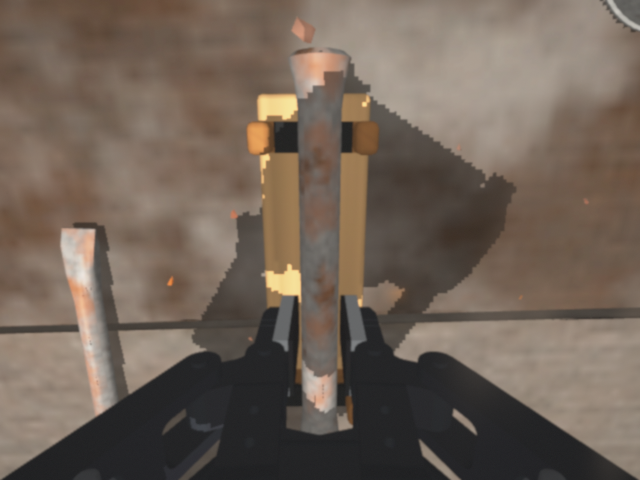

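Call:
play_rows([
  {"dx": 0.1,"dy": -0.3,"dz": 1,"rx": 0,"ry": 0,"rz": 0,"claw": 1},
  {"dx": 0.1,"dy": -0.3,"dz": 2,"rx": 0,"ry": 0,"rz": 0,"claw": 1},
  {"dx": 0.1,"dy": -0.3,"dz": 2.8,"rx": 0,"ry": 0,"rz": 0,"claw": 1},
  {"dx": 0.1,"dy": -0.3,"dz": 2.8,"rx": 0,"ry": 0,"rz": 0,"claw": 1},
  {"dx": 0.1,"dy": -0.3,"dz": 2.8,"rx": 0,"ry": 0,"rz": 0,"claw": 1},
])

```text
time: 4.6
tool_pos: [0.5367, -0.2594, 0.0323]
tool_rot: [0.0, 1.0, -0.016, 0.001]
contact_force: [0.5, -0.1, -1.6]
gripper_width: 0.204
```

```bash
python3 go.py .536 -.2595 .0315 -.031;python3 look.py w5
```

```text
d cm [-0.07  0.01  0.08] r [ 0.001 -0.001 -0.001] t 4.6 F [ 0.5 -0.1 -1.6] w 0.204 tcp [ 0.5367 -0.2594  0.0323] ang -0.032
```

View pics/w5.png

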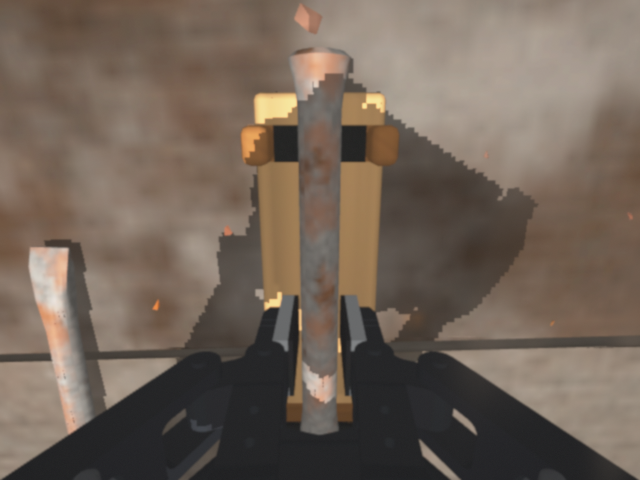

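Call:
play_rows([
  {"dx": 0,"dy": 0,"dz": 0.1,"rx": 0,"ry": 0,"rz": 0,"claw": 1},
  {"dx": 0,"dy": 0,"dz": 0.1,"rx": 0,"ry": 0,"rz": 0,"claw": 0.6},
  {"dx": 0,"dy": 0,"dz": 0.1,"rx": 0,"ry": 0,"rz": 0,"claw": 0.4},
  {"dx": 0,"dy": 0,"dz": 0.1,"rx": 0,"ry": 0,"rz": 0,"claw": 0},
  {"dx": 0,"dy": 0,"dz": 0.1,"rx": 0,"ry": 0,"rz": 0,"claw": 0},
])

```text
time: 5.15
tool_pos: [0.5372, -0.2597, 0.0321]
tool_rot: [0.001, 1.0, -0.016, 0.001]
contact_force: [0.3, -0.4, 0.6]
gripper_width: 0.872
```

Call:
play_rows([
  {"dx": 0,"dy": 0,"dz": 0,"rx": 0,"ry": 0,"rz": 0,"claw": 0},
  {"dx": 0,"dy": 0,"dz": -3,"rx": 0,"ry": 0,"rz": 0,"claw": 0},
  {"dx": 0,"dy": 0,"dz": -7,"rx": 0,"ry": 0,"rz": 0,"claw": 0},
  {"dx": 0,"dy": 0,"dz": -12,"rx": 0,"ry": 0,"rz": 0,"claw": 0},
  {"dx": 0,"dy": 0,"dz": -12,"rx": 0,"ry": 0,"rz": 0,"claw": 0},
])

```text
time: 5.65
tool_pos: [0.5413, -0.2624, 0.1616]
tool_rot: [0.005, 1.0, -0.016, 0.008]
contact_force: [1.0, -1.0, 0.7]
gripper_width: 0.999
```

```bash
python3 go.py .488 -.1275 .15 -.067;python3 look.py w6
```

```text
d cm [ -5.78 -13.32   0.94] r [ 0.009 -0.016  0.035] t 5.65 F [ 1.  -1.   0.7] w 0.999 tcp [ 0.5413 -0.2624  0.1616] ang -0.032
```

View pics/w6.png

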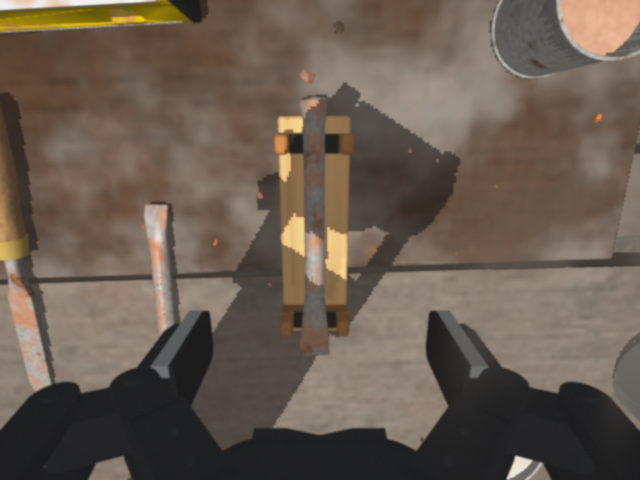

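Call:
play_rows([
  {"dx": -5.8,"dy": -13.3,"dz": 1,"rx": 0.009,"ry": -0.016,"rz": 0.035,"claw": 0},
  {"dx": -5.8,"dy": -13.3,"dz": 1,"rx": 0.009,"ry": -0.016,"rz": 0.035,"claw": 0},
  {"dx": -5.8,"dy": -13.3,"dz": 1,"rx": 0.009,"ry": -0.016,"rz": 0.035,"claw": 0},
  {"dx": -5.8,"dy": -13.3,"dz": 1,"rx": 0.009,"ry": -0.016,"rz": 0.035,"claw": 0},
  {"dx": -5.8,"dy": -13.3,"dz": 1,"rx": 0.009,"ry": -0.016,"rz": 0.035,"claw": 0},
])

```text
time: 6.2
tool_pos: [0.4853, -0.1258, 0.145]
tool_rot: [-0.002, 0.999, -0.033, -0.003]
contact_force: [0.5, 0.5, 0.2]
gripper_width: 0.999
```

```bash
python3 go.py .488 -.1275 .005 -.067;python3 look.py w7;python3 - <<'E'
from h import *
T=np.load('pics/w6.npy')
W=lambda u,v,z: ray('wrist',u,v,z,T)
a,b=W(314,96,.037),W(315,353,.037); print((a+b)/2,a-b)
E
```

```text
d cm [ 0.37  0.19 14.  ] r [-0.003  0.006  0.001] t 6.2 F [0.5 0.5 0.2] w 0.999 tcp [ 0.4853 -0.1258  0.145 ] ang -0.066
[ 0.53905366 -0.260958    0.037     ] [ 0.20010022 -0.00616631  0.        ]
```

View pics/w7.png

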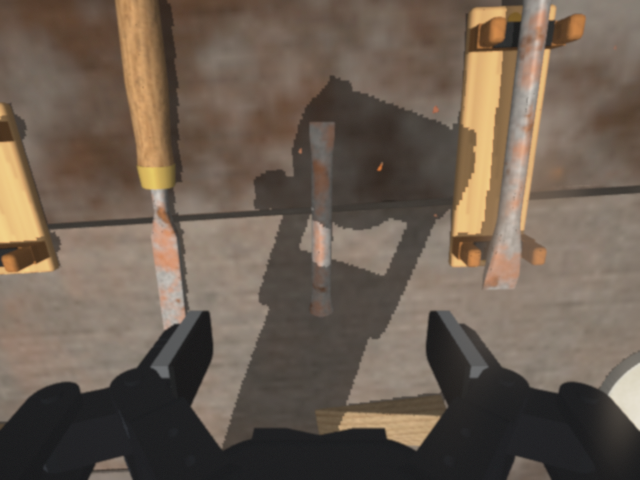

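```bash
python3 - <<'E'
from h import *
T=np.load('pics/w7.npy')
W=lambda u,v,z: ray('wrist',u,v,z,T)
a,b=W(322,122,.008),W(320,317,.012); print((a+b)/2,a-b,np.arctan2((a-b)[1],(a-b)[0]),np.linalg.norm(a-b))
print(W(175,325,.005),W(183,270,.005))
E
python3 go.py .487 -.1275 .005 -.064
```

```text
[ 0.48562177 -0.12778504  0.01      ] [ 0.15517551 -0.01132276 -0.004     ] -0.07283838284077665 0.1556394716901243
[0.40421264 0.00410973 0.005     ] [ 0.4547738  -0.01201854  0.005     ]
d cm [ 0.2   0.11 14.05] r [-0.003  0.006 -0.003] t 6.25 F [ 0.1 -0.  -0.4] w 1.004 tcp [ 0.4859 -0.1267  0.1456] ang -0.067
```

Call:
play_rows([
  {"dx": 0.1,"dy": 0.1,"dz": 5,"rx": 0,"ry": 0,"rz": -0.003,"claw": 0},
  {"dx": 0.1,"dy": 0.1,"dz": 10,"rx": 0,"ry": 0,"rz": -0.003,"claw": 0},
  {"dx": 0.1,"dy": 0.1,"dz": 13,"rx": 0,"ry": 0,"rz": -0.003,"claw": 0},
  {"dx": 0.1,"dy": 0.1,"dz": 14,"rx": 0,"ry": 0,"rz": -0.003,"claw": 0},
  {"dx": 0.1,"dy": 0.1,"dz": 14,"rx": 0,"ry": 0,"rz": -0.003,"claw": 0},
])

```text
time: 6.75
tool_pos: [0.4853, -0.1278, 0.0041]
tool_rot: [-0.002, 0.999, -0.032, -0.004]
contact_force: [0.3, 0.0, 0.2]
gripper_width: 1.0
```

Call:
play_rows([
  {"dx": 0,"dy": 0,"dz": 0,"rx": 0,"ry": 0,"rz": 0,"claw": 1},
  {"dx": 0,"dy": 0,"dz": 0,"rx": 0,"ry": 0,"rz": 0,"claw": 1},
  {"dx": 0,"dy": 0,"dz": 0,"rx": 0,"ry": 0,"rz": 0,"claw": 1},
  {"dx": 0,"dy": 0,"dz": 0,"rx": 0,"ry": 0,"rz": 0,"claw": 1},
  {"dx": 0,"dy": 0,"dz": 0,"rx": 0,"ry": 0,"rz": 0,"claw": 1},
])

```text
time: 7.25
tool_pos: [0.4861, -0.128, 0.0053]
tool_rot: [-0.002, 0.999, -0.032, -0.003]
contact_force: [-0.3, 1.5, -0.8]
gripper_width: 0.173
```

Call:
play_rows([
  {"dx": 0,"dy": 0,"dz": 0,"rx": 0,"ry": 0,"rz": 0,"claw": 1},
  {"dx": 0,"dy": 0,"dz": 0,"rx": 0,"ry": 0,"rz": 0,"claw": 1},
  {"dx": 0,"dy": 0,"dz": 0,"rx": 0,"ry": 0,"rz": 0,"claw": 1},
])

```text
time: 7.55
tool_pos: [0.4859, -0.1279, 0.0052]
tool_rot: [-0.002, 0.999, -0.032, -0.004]
contact_force: [-0.5, -0.4, 0.4]
gripper_width: 0.179
```

Call:
play_rows([
  {"dx": 0,"dy": 0,"dz": -4,"rx": 0,"ry": 0,"rz": 0,"claw": 1},
  {"dx": 0,"dy": 0,"dz": -8,"rx": 0,"ry": 0,"rz": 0,"claw": 1},
  {"dx": 0,"dy": 0,"dz": -12,"rx": 0,"ry": 0,"rz": 0,"claw": 1},
  {"dx": 0,"dy": 0,"dz": -13,"rx": 0,"ry": 0,"rz": 0,"claw": 1},
  {"dx": 0,"dy": 0,"dz": -13,"rx": 0,"ry": 0,"rz": 0,"claw": 1},
])

```text
time: 8.05
tool_pos: [0.4879, -0.1288, 0.1368]
tool_rot: [-0.001, 0.999, -0.032, -0.002]
contact_force: [-0.7, 0.6, -3.1]
gripper_width: 0.181
```

```bash
python3 go.py .5285 .121 .13 .008;python3 look.py w8
```

```text
d cm [  2.44 -25.19   0.72] r [-0.002  0.004 -0.073] t 8.05 F [-0.7  0.6 -3.1] w 0.181 tcp [ 0.4879 -0.1288  0.1368] ang -0.065
```

View pics/w8.png

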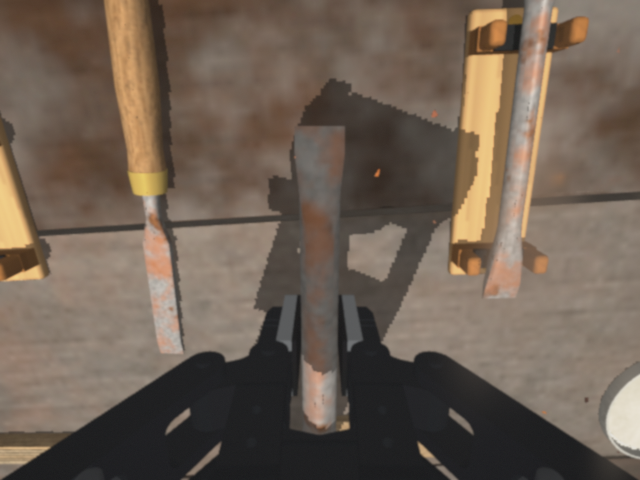

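Call:
play_rows([
  {"dx": 2.4,"dy": -25.2,"dz": 0,"rx": 0,"ry": 0.004,"rz": -0.073,"claw": 1},
  {"dx": 2.4,"dy": -25.2,"dz": 0,"rx": 0,"ry": 0.004,"rz": -0.073,"claw": 1},
  {"dx": 2.4,"dy": -25.2,"dz": 0,"rx": 0,"ry": 0.004,"rz": -0.073,"claw": 1},
  {"dx": 2.4,"dy": -25.2,"dz": 0,"rx": 0,"ry": 0.004,"rz": -0.073,"claw": 1},
  {"dx": 2.4,"dy": -25.2,"dz": 0,"rx": 0,"ry": 0.004,"rz": -0.073,"claw": 1},
])

```text
time: 8.6
tool_pos: [0.524, 0.1203, 0.1311]
tool_rot: [-0.002, 1.0, 0.004, -0.005]
contact_force: [0.1, -0.9, -2.6]
gripper_width: 0.178
```

```bash
python3 go.py .5275 .119 .10 .008
```

```text
d cm [0.38 0.14 3.11] r [-0.003  0.01   0.   ] t 8.6 F [ 0.1 -0.9 -2.6] w 0.178 tcp [0.524  0.1203 0.1311] ang 0.008
```

Call:
play_rows([
  {"dx": 0.3,"dy": 0.1,"dz": 3,"rx": -0.003,"ry": 0.01,"rz": 0,"claw": 1},
  {"dx": 0.3,"dy": 0.1,"dz": 5,"rx": -0.003,"ry": 0.01,"rz": 0,"claw": 1},
  {"dx": 0.3,"dy": 0.1,"dz": 6.5,"rx": -0.003,"ry": 0.01,"rz": 0,"claw": 1},
  {"dx": 0.3,"dy": 0.1,"dz": 6.5,"rx": -0.003,"ry": 0.01,"rz": 0,"claw": 1},
  {"dx": 0.3,"dy": 0.1,"dz": 6.5,"rx": -0.003,"ry": 0.01,"rz": 0,"claw": 1},
])

```text
time: 9.1
tool_pos: [0.5257, 0.1191, 0.0651]
tool_rot: [-0.0, 1.0, 0.004, -0.001]
contact_force: [-0.6, 1.3, -2.1]
gripper_width: 0.175
```

```bash
python3 go.py .5275 .119 .0315 .008;python3 look.py w9
```

```text
d cm [0.18 0.01 3.36] r [-0.     0.002 -0.001] t 9.1 F [-0.6  1.3 -2.1] w 0.175 tcp [0.5257 0.1191 0.0651] ang 0.007
```

View pics/w9.png

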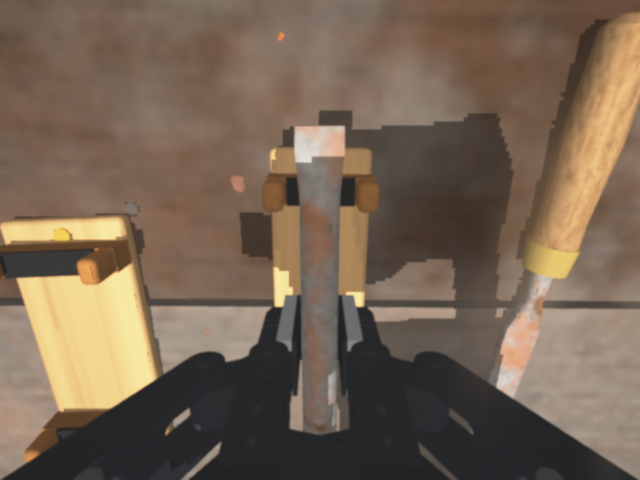

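```bash
python3 - <<'E'
from h import *
T=np.load('pics/w9.npy')
print(T[:3,3],ray('wrist',321,148,.01,T), 'chisel end',ray('wrist',320,126,.065+.006,T),ray('wrist',320,126,.065+.0,T))
T=np.load('pics/w4.npy')
print(T[:3,3],ray('wrist',313,94,.01,T))
E
```

```text
[0.52573237 0.11905723 0.06505913] [0.59171387 0.11776684 0.01      ] chisel end [0.60321553 0.1185993  0.071     ] [0.60315604 0.11857837 0.065     ]
[ 0.53509939 -0.26228107  0.05971711] [ 0.62694597 -0.26305654  0.01      ]
```

Call:
play_rows([
  {"dx": 0,"dy": 0,"dz": 1,"rx": 0,"ry": 0,"rz": 0,"claw": 1},
  {"dx": 0,"dy": 0,"dz": 2,"rx": 0,"ry": 0,"rz": 0,"claw": 1},
  {"dx": 0,"dy": 0,"dz": 3,"rx": 0,"ry": 0,"rz": 0,"claw": 1},
  {"dx": 0,"dy": 0,"dz": 3.3,"rx": 0,"ry": 0,"rz": 0,"claw": 1},
  {"dx": 0,"dy": 0,"dz": 3.3,"rx": 0,"ry": 0,"rz": 0,"claw": 1},
])

```text
time: 9.65
tool_pos: [0.5261, 0.119, 0.0323]
tool_rot: [-0.0, 1.0, 0.004, -0.0]
contact_force: [-0.2, 0.4, -2.9]
gripper_width: 0.181
```

```bash
python3 go.py .527 .119 .0312 .008;python3 look.py w10
```

```text
d cm [0.09 0.   0.11] r [-0.     0.001 -0.001] t 9.65 F [-0.2  0.4 -2.9] w 0.181 tcp [0.5261 0.119  0.0323] ang 0.007
```

View pics/w10.png

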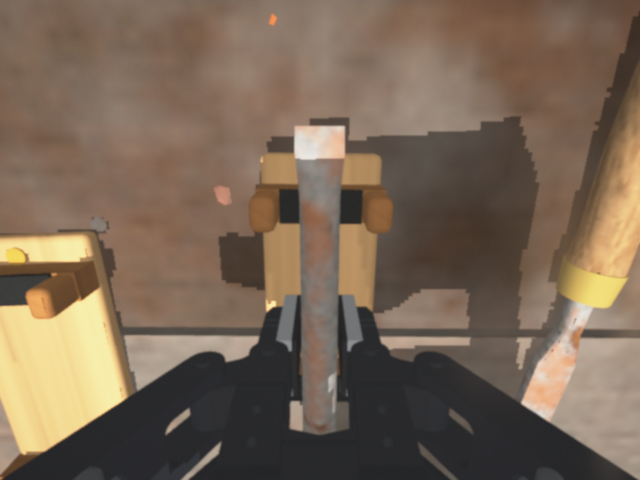

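Centred in the notch; lower the last millimetre, release, back off.

Call:
play_rows([
  {"dx": 0,"dy": 0,"dz": 0.1,"rx": 0,"ry": 0,"rz": 0,"claw": 1},
  {"dx": 0,"dy": 0,"dz": 0.1,"rx": 0,"ry": 0,"rz": 0,"claw": 0.6},
  {"dx": 0,"dy": 0,"dz": 0.1,"rx": 0,"ry": 0,"rz": 0,"claw": 0.4},
  {"dx": 0,"dy": 0,"dz": 0.1,"rx": 0,"ry": 0,"rz": 0,"claw": 0},
  {"dx": 0,"dy": 0,"dz": 0.1,"rx": 0,"ry": 0,"rz": 0,"claw": 0},
])

```text
time: 10.2
tool_pos: [0.527, 0.1191, 0.0324]
tool_rot: [-0.0, 1.0, 0.004, 0.001]
contact_force: [-0.3, 0.5, 0.1]
gripper_width: 0.847
```

Call:
play_rows([
  {"dx": 0,"dy": 0,"dz": 0,"rx": 0,"ry": 0,"rz": 0,"claw": 0},
  {"dx": 0,"dy": 0,"dz": -3,"rx": 0,"ry": 0,"rz": 0,"claw": 0},
  {"dx": 0,"dy": 0,"dz": -7,"rx": 0,"ry": 0,"rz": 0,"claw": 0},
  {"dx": 0,"dy": 0,"dz": -12,"rx": 0,"ry": 0,"rz": 0,"claw": 0},
  {"dx": 0,"dy": 0,"dz": -12,"rx": 0,"ry": 0,"rz": 0,"claw": 0},
])

```text
time: 10.7
tool_pos: [0.5319, 0.1196, 0.1614]
tool_rot: [-0.001, 1.0, 0.004, 0.008]
contact_force: [1.4, 0.8, 1.2]
gripper_width: 1.0
```

```bash
python3 go.py .464 .384 .15 .073;python3 look.py w11
```

```text
d cm [ -6.62 -26.49   1.08] r [-0.001 -0.016 -0.066] t 10.7 F [1.4 0.8 1.2] w 1.0 tcp [0.5319 0.1196 0.1614] ang 0.007
```

View pics/w11.png

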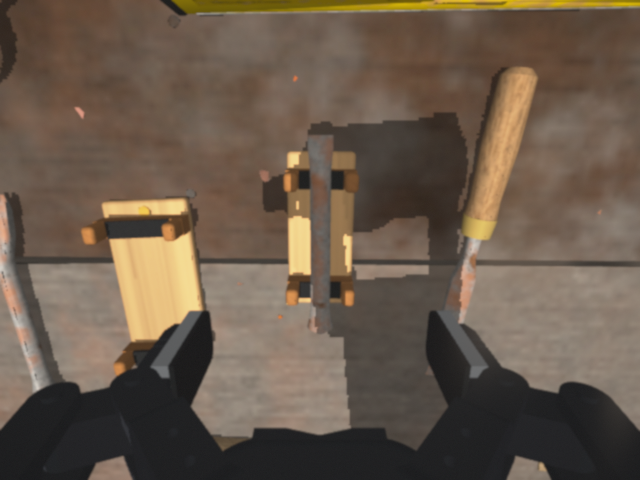

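Short chisel sits in its rest (notches at rows 180 and 290, chisel cols 310–331). On to the broad one.

Call:
play_rows([
  {"dx": -6.6,"dy": -26.5,"dz": 1,"rx": 0,"ry": -0.016,"rz": -0.066,"claw": 0},
  {"dx": -6.6,"dy": -26.5,"dz": 1,"rx": 0,"ry": -0.016,"rz": -0.066,"claw": 0},
  {"dx": -6.6,"dy": -26.5,"dz": 1,"rx": 0,"ry": -0.016,"rz": -0.066,"claw": 0},
  {"dx": -6.6,"dy": -26.5,"dz": 1,"rx": 0,"ry": -0.016,"rz": -0.066,"claw": 0},
  {"dx": -6.6,"dy": -26.5,"dz": 1,"rx": 0,"ry": -0.016,"rz": -0.066,"claw": 0},
])

```text
time: 11.25
tool_pos: [0.4661, 0.3633, 0.1461]
tool_rot: [0.0, 0.999, 0.037, -0.003]
contact_force: [1.5, -0.8, 0.4]
gripper_width: 1.001
```

```bash
python3 go.py .464 .384 .15 .073
```

```text
d cm [-0.06 -2.08 -0.39] r [0.    0.007 0.   ] t 11.25 F [ 1.5 -0.8  0.4] w 1.001 tcp [0.4661 0.3633 0.1461] ang 0.073
```

Call:
play_rows([
  {"dx": -0.1,"dy": -2.1,"dz": -0.4,"rx": 0,"ry": 0.007,"rz": 0,"claw": 0},
  {"dx": -0.1,"dy": -2.1,"dz": -0.4,"rx": 0,"ry": 0.007,"rz": 0,"claw": 0},
  {"dx": -0.1,"dy": -2.1,"dz": -0.4,"rx": 0,"ry": 0.007,"rz": 0,"claw": 0},
])

```text
time: 11.55
tool_pos: [0.4628, 0.3838, 0.1485]
tool_rot: [0.001, 0.999, 0.037, -0.001]
contact_force: [-0.6, -0.2, -0.4]
gripper_width: 0.999
```

```bash
python3 go.py .464 .384 .005 .073; python3 look.py w12
```

```text
d cm [ 0.15 -0.04 14.35] r [0.002 0.002 0.001] t 11.55 F [-0.6 -0.2 -0.4] w 0.999 tcp [0.4628 0.3838 0.1485] ang 0.074
```

View pics/w12.png

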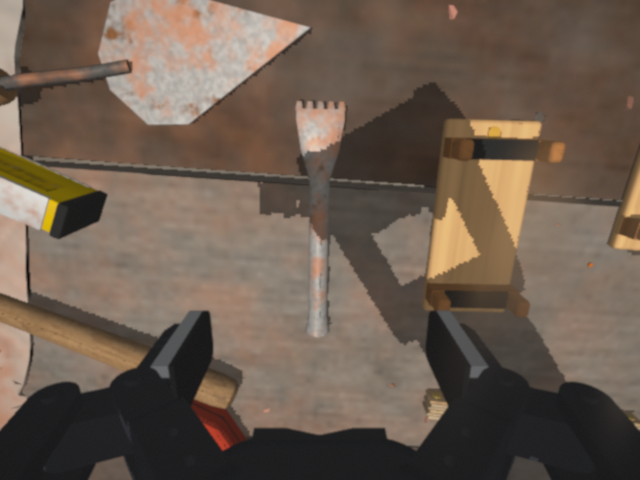

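```bash
python3 - <<'E'
from h import *
T=np.load('pics/w12.npy')
W=lambda u,v,z: ray('wrist',u,v,z,T)
a,b=W(321,102,.006),W(318,336,.012); print((a+b)/2,np.arctan2((a-b)[1],(a-b)[0]),np.linalg.norm(a-b))
iT=np.linalg.inv(T)
for u,v,z in((238,380,.02),(225,408,.02),(180,345,.02),(200,405,.03)): 
    p=W(u,v,z); print(p.round(3),'tool',(iT@np.r_[p,1])[:3].round(3))
q=[W(445,119,.01),W(541,122,.01),W(427,309,.01),W(513,312,.01)]
a,b=(q[0]+q[1])/2,(q[2]+q[3])/2
print((a+b)/2,np.arctan2((a-b)[1],(a-b)[0]),np.linalg.norm(a-b))
E
```

```text
[0.46056613 0.38216032 0.009     ] 0.06305946948687764 0.1897001056820322
[0.322 0.443 0.02 ] tool [-0.136 -0.07   0.129]
[0.291 0.454 0.02 ] tool [-0.166 -0.084  0.129]
[0.354 0.492 0.02 ] tool [-0.101 -0.116  0.129]
[0.302 0.474 0.03 ] tool [-0.154 -0.102  0.119]
[0.47541636 0.25606497 0.01      ] 0.09259975681734192 0.15358351826944072
```

Call:
play_rows([
  {"dx": 0,"dy": 0,"dz": 5,"rx": 0.002,"ry": 0.002,"rz": 0.005,"claw": 0},
  {"dx": 0,"dy": 0,"dz": 10,"rx": 0.002,"ry": 0.002,"rz": 0.005,"claw": 0},
  {"dx": 0,"dy": 0,"dz": 13,"rx": 0.002,"ry": 0.002,"rz": 0.005,"claw": 0},
  {"dx": 0,"dy": 0,"dz": 14.3,"rx": 0.002,"ry": 0.002,"rz": 0.005,"claw": 0},
  {"dx": 0,"dy": 0,"dz": 14.3,"rx": 0.002,"ry": 0.002,"rz": 0.005,"claw": 0},
])

```text
time: 12.1
tool_pos: [0.4619, 0.3808, 0.0035]
tool_rot: [0.001, 0.999, 0.033, -0.002]
contact_force: [-0.1, -0.3, 0.7]
gripper_width: 0.999
```

Call:
play_rows([
  {"dx": 0,"dy": 0,"dz": 0,"rx": 0,"ry": 0,"rz": 0,"claw": 1},
  {"dx": 0,"dy": 0,"dz": 0,"rx": 0,"ry": 0,"rz": 0,"claw": 1},
  {"dx": 0,"dy": 0,"dz": 0,"rx": 0,"ry": 0,"rz": 0,"claw": 1},
  {"dx": 0,"dy": 0,"dz": 0,"rx": 0,"ry": 0,"rz": 0,"claw": 1},
  {"dx": 0,"dy": 0,"dz": 0,"rx": 0,"ry": 0,"rz": 0,"claw": 1},
])

```text
time: 12.6
tool_pos: [0.4632, 0.3819, 0.0055]
tool_rot: [0.0, 0.999, 0.033, -0.0]
contact_force: [-0.4, 1.0, 6.2]
gripper_width: 0.316
```

Call:
play_rows([
  {"dx": 0,"dy": 0,"dz": 0,"rx": 0,"ry": 0,"rz": 0,"claw": 1},
  {"dx": 0,"dy": 0,"dz": 0,"rx": 0,"ry": 0,"rz": 0,"claw": 1},
  {"dx": 0,"dy": 0,"dz": 0,"rx": 0,"ry": 0,"rz": 0,"claw": 1},
])

```text
time: 12.9
tool_pos: [0.4631, 0.3819, 0.0056]
tool_rot: [0.0, 0.999, 0.033, -0.0]
contact_force: [-0.2, -0.5, 1.5]
gripper_width: 0.314
```

Call:
play_rows([
  {"dx": 0,"dy": 0,"dz": -3,"rx": 0,"ry": 0,"rz": 0,"claw": 1},
  {"dx": 0,"dy": 0,"dz": -6,"rx": 0,"ry": 0,"rz": 0,"claw": 1},
  {"dx": 0,"dy": 0,"dz": -9,"rx": 0,"ry": 0,"rz": 0,"claw": 1},
  {"dx": 0,"dy": 0,"dz": -11,"rx": 0,"ry": 0,"rz": 0,"claw": 1},
  {"dx": 0,"dy": 0,"dz": -11,"rx": 0,"ry": 0,"rz": 0,"claw": 1},
])

```text
time: 13.4
tool_pos: [0.4649, 0.383, 0.1187]
tool_rot: [-0.001, 0.999, 0.033, 0.002]
contact_force: [0.6, 0.1, -2.5]
gripper_width: 0.313
```

```bash
python3 go.py .475 .257 .12 .075;python3 look.py w13
```

```text
d cm [ 0.17 12.64 -0.16] r [-0.002 -0.004 -0.008] t 13.4 F [ 0.6  0.1 -2.5] w 0.313 tcp [0.4649 0.383  0.1187] ang 0.067
```

View pics/w13.png

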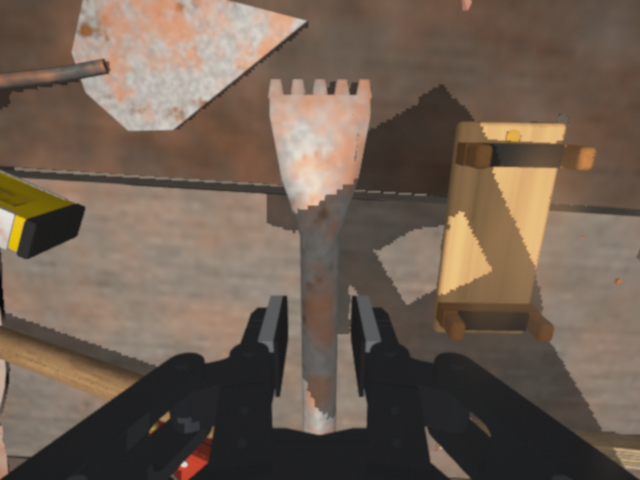

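Call:
play_rows([
  {"dx": 0.2,"dy": 12.6,"dz": 0,"rx": 0,"ry": -0.004,"rz": -0.008,"claw": 1},
  {"dx": 0.2,"dy": 12.6,"dz": 0,"rx": 0,"ry": -0.004,"rz": -0.008,"claw": 1},
  {"dx": 0.2,"dy": 12.6,"dz": 0,"rx": 0,"ry": -0.004,"rz": -0.008,"claw": 1},
  {"dx": 0.2,"dy": 12.6,"dz": 0,"rx": 0,"ry": -0.004,"rz": -0.008,"claw": 1},
  {"dx": 0.2,"dy": 12.6,"dz": 0,"rx": 0,"ry": -0.004,"rz": -0.008,"claw": 1},
])

```text
time: 13.95
tool_pos: [0.4728, 0.2559, 0.1139]
tool_rot: [0.0, 0.999, 0.037, -0.003]
contact_force: [0.2, 0.7, -2.4]
gripper_width: 0.316
```

```bash
python3 go.py .475 .257 .062 .075
```

```text
d cm [ 0.26 -0.09  5.19] r [-0.     0.007 -0.002] t 13.95 F [ 0.2  0.7 -2.4] w 0.316 tcp [0.4728 0.2559 0.1139] ang 0.073
```

Call:
play_rows([
  {"dx": 0.2,"dy": -0.1,"dz": 2,"rx": 0,"ry": 0.006,"rz": 0,"claw": 1},
  {"dx": 0.2,"dy": -0.1,"dz": 4,"rx": 0,"ry": 0.006,"rz": 0,"claw": 1},
  {"dx": 0.2,"dy": -0.1,"dz": 5.2,"rx": 0,"ry": 0.006,"rz": 0,"claw": 1},
  {"dx": 0.2,"dy": -0.1,"dz": 5.2,"rx": 0,"ry": 0.006,"rz": 0,"claw": 1},
  {"dx": 0.2,"dy": -0.1,"dz": 5.2,"rx": 0,"ry": 0.006,"rz": 0,"claw": 1},
])

```text
time: 14.45
tool_pos: [0.4743, 0.2576, 0.0618]
tool_rot: [-0.0, 0.999, 0.037, -0.001]
contact_force: [0.4, 0.7, -2.2]
gripper_width: 0.312
```

```bash
python3 go.py .475 .257 .032 .075; python3 look.py w14
```

```text
d cm [0.07 0.06 2.98] r [-0.     0.001 -0.001] t 14.45 F [ 0.4  0.7 -2.2] w 0.312 tcp [0.4743 0.2576 0.0618] ang 0.074
```

View pics/w14.png

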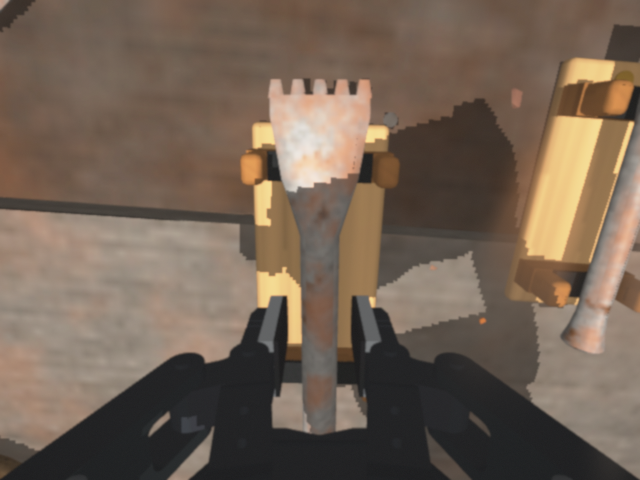

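```bash
python3 - <<'E'
from h import *
T=np.load('pics/w14.npy'); iT=np.linalg.inv(T)
for u,v,z in((321,123,.01),(320,80,.066),(320,80,.072)):
    p=ray('wrist',u,v,z,T); print((iT@np.r_[p,1])[:3].round(4))
E
```

```text
[0.0784 0.0017 0.0517]
[ 0.0926  0.001  -0.0043]
[ 0.092   0.001  -0.0103]
```

Call:
play_rows([
  {"dx": 0.1,"dy": 0.1,"dz": 1,"rx": 0,"ry": 0,"rz": 0,"claw": 1},
  {"dx": 0.1,"dy": 0.1,"dz": 2,"rx": 0,"ry": 0,"rz": 0,"claw": 1},
  {"dx": 0.1,"dy": 0.1,"dz": 2.9,"rx": 0,"ry": 0,"rz": 0,"claw": 1},
  {"dx": 0.1,"dy": 0.1,"dz": 2.9,"rx": 0,"ry": 0,"rz": 0,"claw": 1},
  {"dx": 0.1,"dy": 0.1,"dz": 2.9,"rx": 0,"ry": 0,"rz": 0,"claw": 1},
])

```text
time: 15.0
tool_pos: [0.4757, 0.2565, 0.0331]
tool_rot: [-0.0, 0.999, 0.037, -0.0]
contact_force: [-0.6, -0.9, -2.3]
gripper_width: 0.318
```

```bash
python3 go.py .475 .257 .032 .075; python3 look.py w15
```

```text
d cm [-0.06 -0.05  0.11] r [-0.     0.001 -0.001] t 15.0 F [-0.6 -0.9 -2.3] w 0.318 tcp [0.4757 0.2565 0.0331] ang 0.074
```

View pics/w15.png

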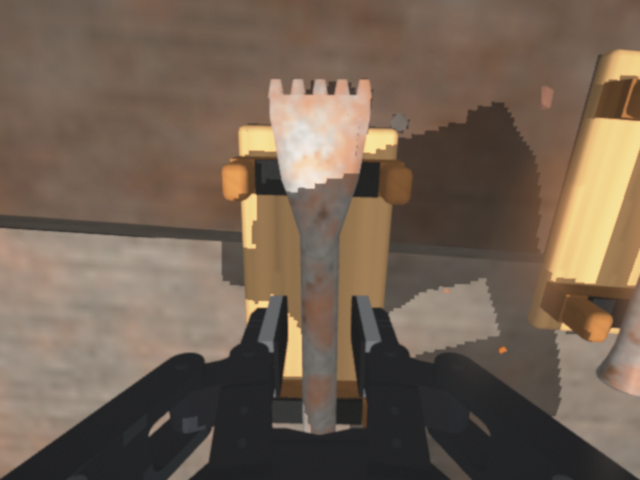

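Call:
play_rows([
  {"dx": 0,"dy": 0,"dz": 0.1,"rx": 0,"ry": 0,"rz": 0,"claw": 1},
  {"dx": 0,"dy": 0,"dz": 0.1,"rx": 0,"ry": 0,"rz": 0,"claw": 0.6},
  {"dx": 0,"dy": 0,"dz": 0.1,"rx": 0,"ry": 0,"rz": 0,"claw": 0.4},
  {"dx": 0,"dy": 0,"dz": 0.1,"rx": 0,"ry": 0,"rz": 0,"claw": 0},
  {"dx": 0,"dy": 0,"dz": 0.1,"rx": 0,"ry": 0,"rz": 0,"claw": 0},
])

```text
time: 15.55
tool_pos: [0.4762, 0.2568, 0.0328]
tool_rot: [-0.0, 0.999, 0.037, 0.0]
contact_force: [0.3, -0.3, 0.3]
gripper_width: 0.892
```

Call:
play_rows([
  {"dx": 0,"dy": 0,"dz": 0,"rx": 0,"ry": 0,"rz": 0,"claw": 0},
  {"dx": 0,"dy": 0,"dz": -3,"rx": 0,"ry": 0,"rz": 0,"claw": 0},
  {"dx": 0,"dy": 0,"dz": -7,"rx": 0,"ry": 0,"rz": 0,"claw": 0},
  {"dx": 0,"dy": 0,"dz": -12,"rx": 0,"ry": 0,"rz": 0,"claw": 0},
  {"dx": 0,"dy": 0,"dz": -12,"rx": 0,"ry": 0,"rz": 0,"claw": 0},
])

```text
time: 16.05
tool_pos: [0.4809, 0.2585, 0.1618]
tool_rot: [-0.003, 0.999, 0.037, 0.008]
contact_force: [0.1, 0.0, 1.0]
gripper_width: 0.999
```

```bash
python3 look.py w16
```

Call:
play_rows([
  {"dx": -10,"dy": 0,"dz": -12,"rx": 0,"ry": 0,"rz": 0,"claw": 0},
  {"dx": -10,"dy": 0,"dz": -12,"rx": 0,"ry": 0,"rz": 0,"claw": 0},
  {"dx": -10,"dy": 0,"dz": -12,"rx": 0,"ry": 0,"rz": 0,"claw": 0},
  {"dx": -10,"dy": 0,"dz": -12,"rx": 0,"ry": 0,"rz": 0,"claw": 0},
])

```text
time: 16.5
tool_pos: [0.3777, 0.2507, 0.2818]
tool_rot: [-0.003, 0.999, 0.037, 0.008]
contact_force: [1.2, 0.5, 0.5]
gripper_width: 1.001
```

```bash
python3 -c "
from h import *
im=grab_frame('top');cv2.imwrite('pics/top1.png',im)
cv2.imwrite('pics/top1c.png',cv2.resize(im[120:300,150:510],None,fx=2.2,fy=2.2,interpolation=cv2.INTER_CUBIC))"
```

```text
(no output)
```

View pics/w16.png

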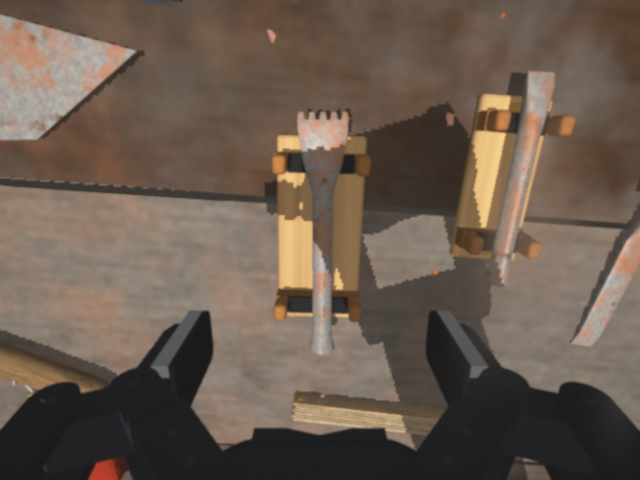

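View pics/top1c.png

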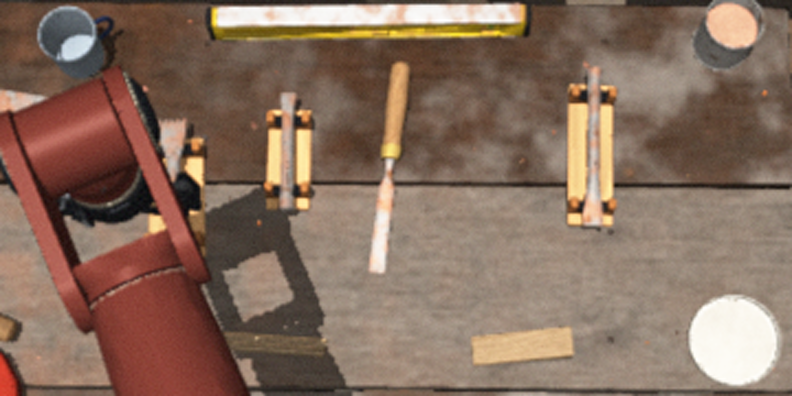

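```bash
python3 - <<'E'
from h import *
def cmp(n,f,e,c,a):
    E=[f(*p,.037) for p in e]; m=sum(E)/2; C=sum(f(*p,.01) for p in c)/4
    d=E[0]-E[1]; ca=np.arctan2(d[1],d[0]); u=np.array([np.cos(a),np.sin(a),0]);v=np.array([-u[1],u[0],0])
    print(n,'len',np.linalg.norm(d).round(3),'along',((m-C)@u).round(4),'across',((m-C)@v).round(4),'ang err',(ca-a).round(3))
def w(n):
    T=np.load(f'pics/{n}.npy'); return lambda x,y,z: ray('wrist',x,y,z,T)
cmp('broad',w('w16'),[(323,112),(321,353)],[(278,136),(366,136),(277,317),(360,318)],.07)
cmp('short',w('w11'),[(320,136),(320,333)],[(288,152),(356,152),(288,305),(353,305)],.008)
cmp('long',w('w6'),[(314,96),(315,353)],[(278,117),(351,117),(281,335),(350,335)],-.031)
E
```

```text
broad len 0.19 along -0.001 across -0.0014 ang err -0.001
short len 0.155 along 0.0003 across 0.0011 ang err 0.001
long len 0.2 along 0.006 across 0.0004 ang err 0.0
```

```bash
python3 -c "
from h import *
print(monitor.state()['contact_force'].round(1), monitor.state()['time']); print(ticket.job_done())"
```

```text
[0.8 1.1 0.4] 16.55
the job is handed in; nothing more can be done
None
```

All three steel chisels are on their own rests, and I handed the job in at about 16.6 s of the 88 s allowed. The gripper was open and clear of everything.

The last wrist pictures, taken after each release, gave these offsets from the middle of each rest:

| Chisel | Lengthwise | Crosswise | Angle error |
|---|---|---|---|
| Broad | about -1 mm | about -1.4 mm | under 0.002 rad |
| Short | about 0.3 mm | about 1 mm | under 0.002 rad |
| Long | about 6 mm | about 0.4 mm | under 0.002 rad |

- **Long chisel:** its readings disagree. The same picture, set against the earlier measured centre of the rest, gives 2–3 mm lengthwise. Both figures are inside the 15 mm limit.
- **Height and level:** I judged these from the release height and from both notches showing under each chisel; I did not measure them.
- **Wooden-handled chisel:** I never touched it, and it looks unmoved in the final top picture. In that picture the arm partly hid the broad chisel, so its check rests on the wrist picture alone.
- **Refused move:** my first move call was refused because its rows left out some values. Nothing moved, and I sent it again in full.

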